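# Turn the dish tag through the twist chute

### The arm

A 6-joint arm with a two-finger parallel gripper is mounted at the origin on a cart in front of the work surface, level with it; the furniture and walls round the work are solid. World frame = base frame: x ahead of the robot, y to its left, z up, the work surface at z = 0. Lengths are in mm, angles in rad, forces in N, time in s.
With the tool pointing down it reaches from about 350 to 800 mm from the base axis. Payload 7.3 kg.
Tool frame: the origin (TCP) lies at the centre of the arm's flange, where the gripper is bolted on; the fingertips stand manip.tip_extent ahead of it and the grasp point (between the pads) lies 155 mm ahead of it (manip.tip_extent is the distance from the TCP to the fingertips, in mm); z points along the fingers, y is the direction in which the jaws open and shut (so a half turn about z gives the same grasp; the last joint's range is limited). The gripper opens to 85 mm and grips with 20 to 120 N. Pads are 22 mm wide; open, the fingers measure 114 mm over their backs; the gripper's body (76 mm by 85 mm) begins 54 mm behind the grasp point. The pads swing forward as they close: fully open they stand 13 mm farther back than shut.
Start: joints at [1.12, 0.342, 1.524, -0, 1.275, -0.146], TCP at [157.532, 500.811, 404.722] pointing down, gripper open.
Joint ranges: [-2.53, 2.53], [-0.77, 2.02], [0.04, 2.7], [-1, 4.14], [0.28, 2.66], [-3.11, 3.11]. Speed limits (rad/s): [2.57, 2.57, 3.14, 3.14, 3.14, 3.14].

### API

Orientations are given as a rotation vector (axis times angle).
In Python, from station import manip gives the robot as it stands.
- The arm moves only by the tool jog_arm, never from a script. Its arguments are lists of equal length, an entry for each row: "delta_pos": the shift along the tool's x, y, z in m, a list of three; "twist": the turn, a rotation vector about the tool's x, y, z in degrees, a list of three; "fingers": the opening, from 0 (shut) to 1 (fully open). In form: {"delta_pos": [[tx, ty, tz], ...], "twist": [[wx, wy, wz], ...], "fingers": [fingers, ...]}. A call has exactly 8 rows; each row is the pose to reach, as a shift and turn from the pose measured when the call began, along the tool's axes at that moment; what a row does not reach only later rows make up. A row lasts 1/10 s, in which the tool goes at most 50 mm and 8.59 degrees, less where a joint would pass 70% of its speed; a pose out of reach is approached as far as the arm can. A call with a gripper value outside its range is refused whole. The fingers move at their own pace and stop on an object; "squeeze" is the grip in N (left out, the last holds). Time passes only in rows, so rows that repeat a pose let the fingers close, or fill a call up. It gives the time, the measured TCP pose, the force and the opening at its end, in the units of the state.
- manip.state(): the state, without advancing time (a new reading comes with each control period).
- manip.get_image(name): name is "side" or "top"; returns (picture, depth): 400x640x3 uint8, red, green, blue; 400x640 float32, mm along the optical axis (not along the pixel's ray), 0 where there is no reading.
- manip.calibration(name): a dict with "fov_y" (degrees; the focal length in pixels is half the picture's height over the tangent of half this angle, whatever the lens; pixels are square), "cx", "cy" (the principal point, pixels), "R" (3x3) and "t" (3): a world point X has camera coordinates R X + t. Camera axes: x right, y down, z forward; pixel columns grow to the right and rows downward; lengths in mm; the calibration is good to about 2 mm. A picture is of the moment at which its call begins. calibration takes no time and is no camera call.
- manip.close_job(): hands the job in, once; it reports no verdict.
The state is a dict: "time_s": time; "joint_positions": joint angles; "joint_velocities": joint speeds; "joint_torque": joint torques, N m; "eef_pos": TCP position; "eef_rot": TCP orientation; "wrist_force": force on the tool from outside, world axes, zero at the start; "ft_torque": the same for the moment, N m; "gripper_width": finger opening in mm.
Only numpy, scipy, OpenCV 4.12 (cv2) and the standard library are available. Lean on these libraries where they do the work, as an engineer would, in place of code of your own. Each camera call takes 0.05 s, during which the arm holds its last target.

### The job

The dishes are washed, so turn the dish tag, the one with the round top, to its other side. Take it out of the tag rack and drop it through the slot at the top of the twisted turning chute, button side towards the wall as it goes in, so that it ends up standing in the little tray at the bottom with its button showing in the front window. Leave the other two tags standing in the rack.

Things in the scene. Friction and masses are not known exactly. Their poses are not given: they have to be found in the camera images.
- tag_round: The dish tag: flat pale wooden tag, 8 mm thick (x), 36 wide (y), 48 tall (z), its top a half circle; 30 g. Origin: centre of its underside. A dark round button, 16 mm across, 2 mm proud, sits on its +x face, centred 22 mm up; the top 18 mm is plain: hold it there, across the 8 mm, from above. Starts upright in any of the rack's three grooves, button to the wall.
- tag_round_edge (a point): Point on the +y edge of the round-topped tag (18 mm from its middle plane, 22 mm above its underside): in the rack, seen from the robot, its left edge.
- tag_pointed: A second tag like the dish tag but with a pointed, roof-shaped top (48 mm tall); stays in the rack. Origin: centre of its underside, button on +x.
- tag_square: A third tag, plain square top (48 mm tall); stays in the rack. Origin: centre of its underside, button on +x.
- rack: Tag rack, fixed: wooden bar 64 (x) by 190 (y) by 16 mm high; three grooves at y = -60, 0, +60 mm, each 10 (x) by 38 (y) and 12 mm deep, so a tag's underside is 4 mm above the worktop and it leans a few degrees at most. Origin: centre of its underside; its x axis points to the wall, within 0.3 rad; the tags in it are turned as it is.
- chute: Turning chute, fixed: upright duct of clear plastic and steel, 272 mm tall, two thin posts, foot 120x120 mm. Origin: centre of its underside; front (-x) faces the robot within 0.3 rad. The slot makes half a turn about the vertical; a tag let go in the mouth slides down by itself within a second. In with tag +x along chute +x (button to wall), it arrives with +x along chute -x (button to front).
- chute_mouth (a point): Centre of the chute's mouth at the rim, 272 mm above the worktop. A funnel 52 (x) by 61 mm (y) at the rim narrows over 42 mm of depth to the slot, 27 (x) by 41 mm (y), where the twist begins; a tag let go with its underside 15 to 25 mm below the rim drops in. A wooden frame, 92 (x) by 104 mm (y), surrounds the rim; nothing stands above it.
- chute_tray (a point): Centre of the tray floor at the foot of the duct, 8 mm above the worktop: a standing slot 14 mm (x) by 41 mm (y), wider above, with a window 22 mm wide and 50 mm high in the front wall. A tag that has come through stands here, underside on this floor.

How it is judged:
By the outcome, as a careful person would: the job done as asked, in the order asked, and still so for the second after the job is handed in, with the robot touching nothing.
It also fails if it takes over 38 s, if anything falls off the work surface, if the arm or the gripper's body presses on something with over 40 N, if the wrist force passes 120 N, or if a joint passes its speed limit or range.

## Working session

There is one attempt and no reset: what is moved stays moved. The work goes in short steps, Python scripts to look and compute and a tool call to move; the robot and the scene stay as the last step left them, time stands still between calls to the robot, and variables do not carry over. Pictures are saved under pics/ and viewed, and the job is handed in when it is done.

Besides the shell and the picture viewer there is one more tool, called after "Call:" by a JSON object that holds its "api" and its "payload", one argument or row to a line. jog_arm: Moves the arm, as the interface text tells. Its arguments: {"type":"object","properties":{"delta_pos":{"type":"array"},"twist":{"type":"array"},"fingers":{"type":"array"},"squeeze":{"type":"number"}},"required":["delta_pos","twist","fingers"]}

```bash
mkdir -p pics
python3 - <<'E'
from station import manip
import cv2,numpy as np
print(manip.state(), manip.tip_extent)
for n in("side","top"):
    p,d=manip.get_image(n); cv2.imwrite(f"pics/{n}0.png",p[:,:,::-1]); np.save(f"{n}0_d.npy",d); np.save(f"{n}0.npy",p)
    print(n,manip.calibration(n))
E
```

```text
{'time_s': 0.0, 'joint_positions': array([ 1.11995430e+00,  3.42765231e-01,  1.52507197e+00,  1.30962225e-05,
        1.27542013e+00, -1.45993314e-01]), 'joint_velocities': array([-4.16219166e-05, -9.11465808e-05, -1.80784806e-03, -1.32374198e-03,
       -1.03242593e-03,  6.63339519e-05]), 'joint_torque': array([ 1.10903777e-03, -4.33685732e+01, -2.46015018e+01, -1.95189027e-04,
        7.87335739e-03,  4.49300629e-06]), 'eef_pos': array([157.48733449, 500.66842683, 403.98449939]), 'eef_rot': array([-4.76932822e-01, -3.10467118e+00,  2.49311782e-03]), 'wrist_force': array([-0.65443527, -0.14309058, -0.55205759]), 'ft_torque': array([-0.04891972,  0.0235744 , -0.00315418]), 'gripper_width': 85.32745173760848} 173.4
side {'fov_y': 51.802218450464466, 'cx': 329.4920388539651, 'cy': 195.6224369363107, 'R': array([[-0.85523152,  0.51824358,  0.00162364],
       [ 0.37086985,  0.61421033, -0.69656387],
       [-0.361987  , -0.59512122, -0.71749296]]), 't': array([ 406.57297701,  -94.96035832, 1243.29796024])}
top {'fov_y': 49.401924432023264, 'cx': 315.50827561819847, 'cy': 203.79116471127352, 'R': array([[ 6.30161389e-05, -9.99988001e-01,  4.89829171e-03],
       [-9.70164675e-01, -1.24871095e-03, -2.42443693e-01],
       [ 2.42446901e-01, -4.73687172e-03, -9.70153113e-01]]), 't': array([  31.57572282,  556.46229329, 1237.27820327])}
```

View pics/side0.png

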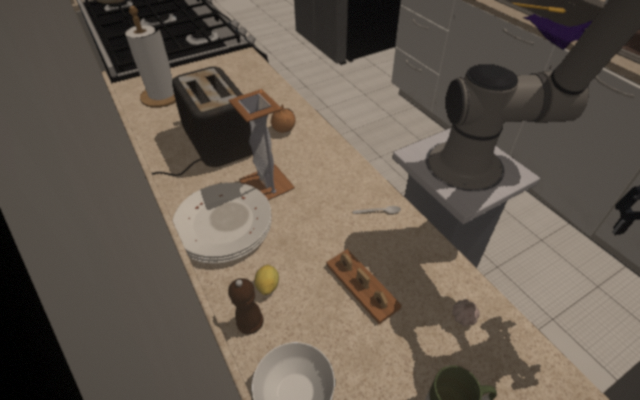

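View pics/top0.png

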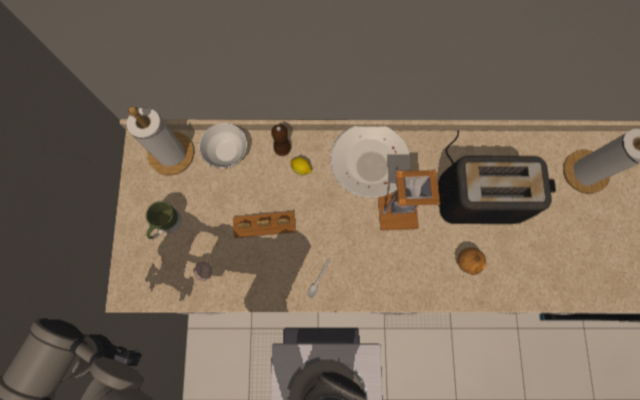

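The side view shows the rack near (362,285) with three tags, and the chute mouth near (256,104). The top view shows the rack near (265,224) and the mouth near (418,187). Next I'll enlarge these areas.

Run:
```python
import cv2,numpy as np
def crop(n,x0,y0,w,h,s):
    p=np.load(n+"0.npy")[:,:,::-1][y0:y0+h,x0:x0+w]
    p=np.clip(p.astype(float)*1.6,0,255).astype(np.uint8)
    return cv2.resize(p,None,fx=s,fy=s,interpolation=cv2.INTER_CUBIC)
a=crop("side",315,235,100,100,4);b=crop("top",225,195,100,100,4)[:, :400]
cv2.imwrite("pics/rack0.png",np.hstack([a,b]))
a=crop("side",215,80,100,125,4);b=crop("top",365,140,100,125,4)
cv2.imwrite("pics/chute0.png",np.hstack([a,b]))
```

```text
(no output)
```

View pics/rack0.png

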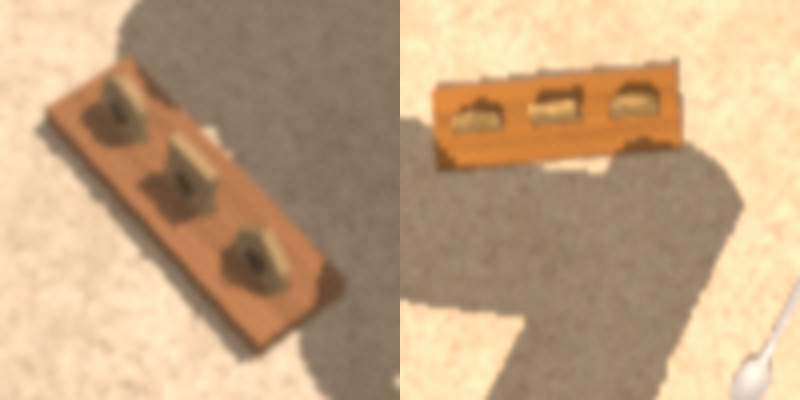

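View pics/chute0.png

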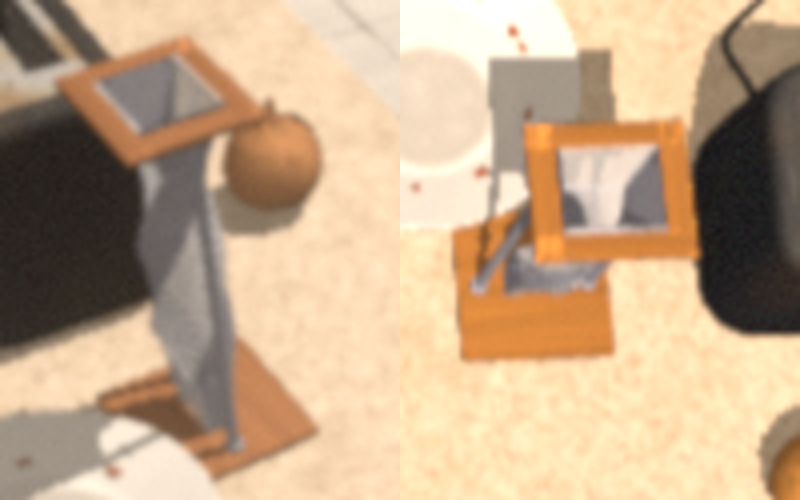

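Run:
```python
import cv2,numpy as np
def crop(n,x0,y0,w,h,s,g=2.0):
    p=np.load(n+"0.npy")[:,:,::-1][y0:y0+h,x0:x0+w]
    p=np.clip(p.astype(float)*g,0,255).astype(np.uint8)
    return cv2.resize(p,None,fx=s,fy=s,interpolation=cv2.INTER_CUBIC)
R=[crop("side",331+0,248,24,24,11),crop("side",348,264,24,24,11),crop("side",367,288,24,24,11)]
T=[crop("top",275,208,24,24,11),crop("top",253,208,24,24,11),crop("top",233,208,24,24,11)]
cv2.imwrite("pics/tags0.png",np.vstack([np.hstack(R),np.hstack(T)]))
```

```text
(no output)
```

View pics/tags0.png

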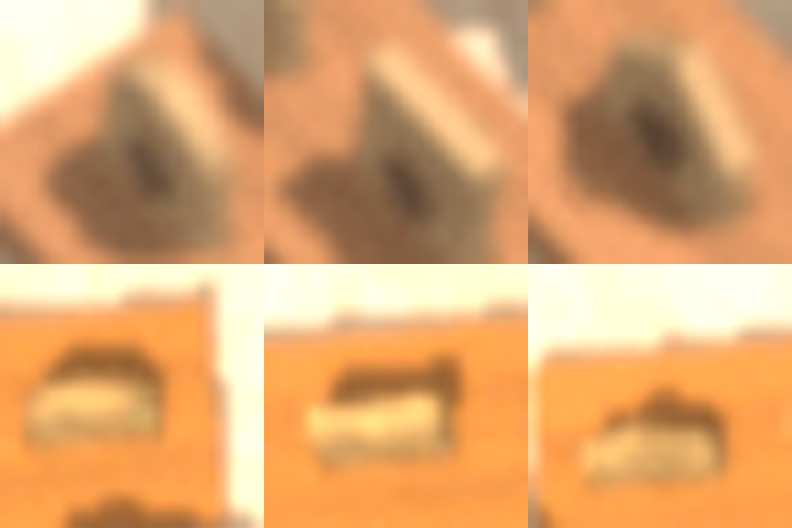

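Reading the tags, the middle one has a flat top. The one on the right in the top view (-y end) has a rounded shadow and smooth shading, and the left one has a peaked shadow and a straight slope. So the round tag should be at the -y end. I'll check that against depth and measure the poses.

```bash
cat > h.py <<'E'
import cv2,numpy as np
from station import manip
def cal(n):
    c=manip.calibration(n); return 200/np.tan(np.radians(c["fov_y"]/2)),c["cx"],c["cy"],np.array(c["R"]),np.array(c["t"])
def cloud(n,d):
    f,cx,cy,R,t=cal(n); v,u=np.mgrid[:400,:640]
    return (np.stack([(u-cx)/f*d,(v-cy)/f*d,d],-1)-t)@R
def plane(n,uv,z):
    f,cx,cy,R,t=cal(n); uv=np.atleast_2d(uv).astype(float)
    r=np.c_[(uv[:,0]-cx)/f,(uv[:,1]-cy)/f,np.ones(len(uv))]@R; o=-R.T@t
    return o+r*((z-o[2])/r[:,2])[:,None]
def proj(n,X):
    f,cx,cy,R,t=cal(n); c=np.atleast_2d(X)@R.T+t; return c[:,:2]/c[:,2:]*f+[cx,cy]
E
python3 - <<'E'
from h import *
for n,rr,cc in(("side",(320,245,405,330),(222,85,290,135)),("top",(228,203,300,242),(390,165,445,212))):
    p=np.load(n+"0.npy");d=np.load(n+"0_d.npy");P=cloud(n,d)
    hsv=cv2.cvtColor(p,cv2.COLOR_RGB2HSV)
    print(n,hsv[228,270] if n=="top" else hsv[300,360], hsv[205,405] if n=="top" else hsv[104,240])
    for nm,(x0,y0,x1,y1),z in(("rack",rr,16),("mouth",cc,272)):
        m=np.zeros((400,640),np.uint8); s=hsv[y0:y1,x0:x1]
        m[y0:y1,x0:x1]=((s[...,1]>115)&(s[...,0]<22)).astype(np.uint8)
        k,lab,st,_=cv2.connectedComponentsWithStats(m); b=1+np.argmax(st[1:,4]); m=(lab==b)
        Z=P[m]; print(nm,m.sum(),"depth z pct",np.percentile(Z[:,2],[5,25,50,75,95]).round(1))
        v,u=np.nonzero(m)
        sel=np.abs(Z[:,2]-np.median(Z[:,2]))<6
        W=plane(n,np.c_[u,v],z)[sel,:2].astype(np.float32)
        print(" rayrect",cv2.minAreaRect(W)); print(" depthrect",cv2.minAreaRect(Z[sel,:2].astype(np.float32)))
    x0,y0,x1,y1=rr
    Q=P[y0:y1,x0:x1].reshape(-1,3); Q=Q[(Q[:,2]>24)&(Q[:,2]<70)]
    a=np.radians(0)
    for lo in range(-100,400,1): pass
    np.save(n+"_tags.npy",Q); print("tagpts",len(Q),Q.min(0),Q.max(0))
E
```

```text
side [ 12 133  90] [ 11 101 121]
rack 1820 depth z pct [11.7 15.2 16.3 17.4 29.3]
 rayrect ((505.2698974609375, 191.0309295654297), (66.90023040771484, 191.08547973632812), 6.039477825164795)
 depthrect ((504.1018371582031, 189.83377075195312), (65.4303970336914, 190.72909545898438), 5.731059551239014)
mouth 890 depth z pct [ 35.2  64.1 270.4 271.9 273.1]
 rayrect ((550.1077270507812, -224.27606201171875), (91.7409439086914, 107.66143035888672), 2.0841755867004395)
 depthrect ((548.956787109375, -227.34226989746094), (91.20929718017578, 105.75065612792969), 2.970362424850464)
tagpts 374 [492.85220088 112.3278302   24.28727227] [516.29173161 267.24378851  55.01688865]
top [ 14 175 125] [ 12 117 137]
rack 1333 depth z pct [10.8 15.5 17.9 20.2 49.1]
 rayrect ((505.87176513671875, 192.00015258789062), (65.46916961669922, 189.94464111328125), 5.751595497131348)
 depthrect ((505.63812255859375, 191.7874298095703), (66.14851379394531, 189.65895080566406), 6.212793350219727)
mouth 871 depth z pct [236.4 270.5 271.9 273.5 275.6]
 rayrect ((550.0247802734375, -225.79322814941406), (92.05126953125, 104.01582336425781), 2.173543691635132)
 depthrect ((550.9137573242188, -226.16098022460938), (93.15020751953125, 104.19239807128906), 2.546198844909668)
tagpts 159 [468.90026464 100.72648535  24.16991271] [528.20584419 285.06742557  60.22946809]
```

Run:
```python
from h import *
a=np.radians(5.9);c=np.array([505.5,191.4])
R=np.array([[np.cos(a),-np.sin(a)],[np.sin(a),np.cos(a)]])
for n in("side","top"):
    Q=np.load(n+"_tags.npy"); L=(Q[:,:2]-c)@R
    for g in(-60,0,60):
        s=(np.abs(L[:,1]-g)<24); l=L[s];z=Q[s,2]
        print(n,g,s.sum(),"x",np.percentile(l[:,0],[10,50,90]).round(1),"y",np.percentile(l[:,1],[2,50,98]).round(1))
        print("  ztop by y:",[(b,round(float(z[(abs(l[:,1]-g-b)<3)].max()),1)) for b in range(-18,19,6) if (abs(l[:,1]-g-b)<3).any()])
    
# top view: bright tag pixels
for g in(-60,0,60):
    X=np.r_[c+R@[0,g],52]; print(g,X.round(1),proj("top",X).round(1),proj("side",X).round(1))
```

```text
side -60 115 x [-4.   1.   2.9] y [-78.3 -57.9 -44.5]
  ztop by y: [(-18, 46.1), (-12, 50.3), (-6, 53.3), (0, 54.7), (6, 54.4), (12, 50.9), (18, 38.1)]
side 0 141 x [-3.7  1.   2.7] y [-17.6   1.   16.1]
  ztop by y: [(-18, 54.1), (-12, 54.7), (-6, 53.3), (0, 54.4), (6, 55.0), (12, 53.0), (18, 55.0)]
side 60 118 x [-3.8  1.3  3.3] y [42.4 60.4 75.8]
  ztop by y: [(-18, 38.4), (-12, 46.3), (-6, 50.8), (0, 53.5), (6, 46.2), (12, 41.7), (18, 33.9)]
top -60 51 x [-3.5 -2.   2.6] y [-76.3 -61.  -42.8]
  ztop by y: [(-18, 43.0), (-12, 50.3), (-6, 53.6), (0, 60.2), (6, 56.2), (12, 53.7), (18, 43.2)]
top 0 55 x [-3.7 -2.1  3.3] y [-17.8  -1.8  16.3]
  ztop by y: [(-18, 57.0), (-12, 56.8), (-6, 55.0), (0, 56.2), (6, 54.2), (12, 58.8), (18, 55.3)]
top 60 47 x [-3.3 -1.6  2.8] y [43.5 59.5 77.1]
  ztop by y: [(-18, 38.2), (-12, 42.2), (-6, 52.7), (0, 55.6), (6, 47.4), (12, 46.6), (18, 39.1)]
-60 [511.7 131.7  52. ] [[282.4 219.5]] [[345.8 256.6]]
0 [505.5 191.4  52. ] [[262.5 221.5]] [[362.8 274.4]]
60 [499.3 251.1  52. ] [[242.6 223.5]] [[381.1 293.5]]
```

The depth profiles agree: the -60 groove tops out along a circle, 0 is flat and +60 is a straight-sided roof. The round tag is therefore at (511.5,131.7) with yaw 5.9°, and the chute mouth is at (550.1,-225.5) with yaw about 2.3°.

```bash
cat > go.py <<'E'
import sys,numpy as np
from scipy.spatial.transform import Rotation as Ro
from station import manip
x,y,z,a=map(float,sys.argv[1:5]); a=np.radians(a)
s=manip.state(); R=Ro.from_rotvec(s["eef_rot"]).as_matrix(); 
T=np.array([[-np.sin(a),np.cos(a),0],[np.cos(a),np.sin(a),0],[0,0,-1]]).T
d=R.T@(np.array([x,y,z])-s["eef_pos"]); w=Ro.from_matrix(R.T@T).as_rotvec(degrees=True)
print("t",s["time_s"],"pos",s["eef_pos"].round(1),"width",s["gripper_width"].round(1),"F",s["wrist_force"].round(1))
print("delta m",(d/1000).round(4),"norm",np.linalg.norm(d).round(0),"twist",w.round(2))
E
python3 go.py 511.3 131.6 300 5.9
```

```text
Traceback (most recent call last):
  File "go.py", line 8, in <module>
    print("t",s["time_s"],"pos",s["eef_pos"].round(1),"width",s["gripper_width"].round(1),"F",s["wrist_force"].round(1))
                                                              ^^^^^^^^^^^^^^^^^^^^^^^^
AttributeError: 'float' object has no attribute 'round'
```

```bash
sed -i 's/s\["gripper_width"\].round(1)/round(s["gripper_width"],1)/' go.py; python3 go.py 511.3 131.6 300 5.9
```

```text
t 0.1 pos [157.5 500.7 404.1] width 85.4 F [ 0.5  0.1 -0.3]
delta m [-0.4483 -0.2458  0.1043] norm 522.0 twist [-8.000e-02  4.000e-02  6.664e+01]
```

Call:
{"api": "jog_arm", "payload": {
  "delta_pos": [
    [-0.036, -0.02, 0.005],
    [-0.072, -0.04, 0.01],
    [-0.108, -0.06, 0.015],
    [-0.144, -0.08, 0.02],
    [-0.18, -0.1, 0.025],
    [-0.216, -0.12, 0.03],
    [-0.252, -0.14, 0.035],
    [-0.288, -0.16, 0.04]
  ],
  "twist": [
    [0, 0, 5],
    [0, 0, 10],
    [0, 0, 15],
    [0, 0, 20],
    [0, 0, 25],
    [0, 0, 30],
    [0, 0, 35],
    [0, 0, 40]
  ],
  "fingers": [1, 1, 1, 1, 1, 1, 1, 1]
}}

```text
time_s: 0.9
eef_pos: [385.0, 260.2, 363.9]
eef_rot: [-1.515, -2.752, 0.003]
wrist_force: [0.0, 1.7, 0.4]
gripper_width: 85.2
```

```bash
python3 go.py 511.3 131.6 300 5.9
```

```text
t 0.9 pos [385.  260.2 363.9] width 85.2 F [0.  1.7 0.4]
delta m [-0.1761  0.0381  0.0639] norm 191.0 twist [-0.08  0.05 26.43]
```

Call:
{"api": "jog_arm", "payload": {
  "delta_pos": [
    [-0.035, 0.007, 0.012],
    [-0.07, 0.015, 0.025],
    [-0.105, 0.022, 0.038],
    [-0.14, 0.03, 0.05],
    [-0.165, 0.036, 0.06],
    [-0.1761, 0.0381, 0.0639],
    [-0.1761, 0.0381, 0.0639],
    [-0.1761, 0.0381, 0.0639]
  ],
  "twist": [
    [0, 0, 5],
    [0, 0, 10],
    [0, 0, 15],
    [0, 0, 20],
    [0, 0, 25],
    [-0.08, 0.05, 26.43],
    [-0.08, 0.05, 26.43],
    [-0.08, 0.05, 26.43]
  ],
  "fingers": [0.45, 0.45, 0.45, 0.45, 0.45, 0.45, 0.45, 0.45]
}}

```text
time_s: 1.7
eef_pos: [510.7, 132.2, 300.2]
eef_rot: [-2.102, -2.334, 0.0]
wrist_force: [-0.0, 0.4, -0.3]
gripper_width: 38.2
```

```bash
python3 go.py 511.3 131.6 215 5.9
python3 - <<'E'
from h import *
out=[]
for n,(x,y) in(("side",(345,250)),("top",(283,215))):
    p,d=manip.get_image(n); np.save(n+"1.npy",p); np.save(n+"1_d.npy",d)
    y0=max(0,y-80); q=np.clip(p[y0:y0+130,x-65:x+65,::-1]*1.8,0,255).astype(np.uint8)
    out.append(cv2.resize(q,None,fx=3,fy=3,interpolation=cv2.INTER_CUBIC))
    for zz in (300-155,300-173.4): print(n,zz,proj(n,[511.3,131.6,zz]).round(1))
cv2.imwrite("pics/hover1.png",np.hstack(out))
E
```

```text
t 1.7 pos [510.7 132.2 300.2] width 38.2 F [-0.   0.4 -0.3]
delta m [-0.0007  0.0006  0.0852] norm 85.0 twist [-0.04 -0.02  0.1 ]
side 145 [[347.2 230.7]]
side 126.6 [[347.  236.1]]
top 145 [[280.1 212.7]]
top 126.6 [[280.6 214.2]]
```

View pics/hover1.png

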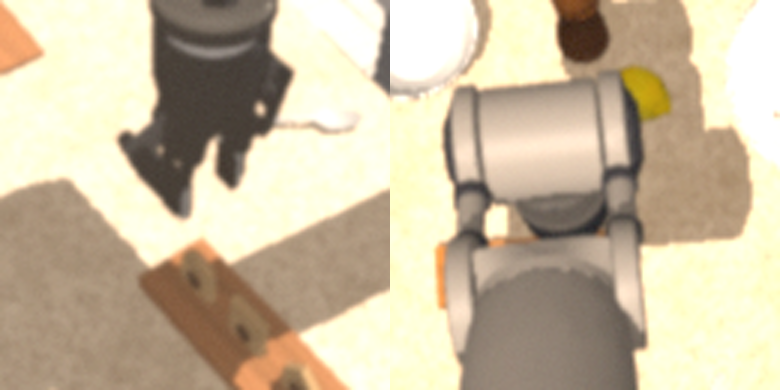

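The fingers hang over the round tag. In the side view the tips are near (341,241) and (358,232). I'll get the tip height from depth.

Run:
```python
from h import *
P=cloud("side",np.load("side1_d.npy"))
for w in((318,215,346,246),(350,215,362,236)):
    Q=P[w[1]:w[3],w[0]:w[2]].reshape(-1,3); Q=Q[(Q[:,2]>105)&(abs(Q[:,1]-132)<25)]
    Q=Q[np.argsort(Q[:,2])]; print(len(Q),Q[[0,2,5,10,20]].round(1))
```

```text
489 [[534.1 143.4 130.7]
 [535.7 141.9 133.6]
 [540.1 141.  135.5]
 [532.8 144.9 138.3]
 [535.1 140.6 142. ]]
163 [[489.4 122.1 126.9]
 [490.5 131.4 130.5]
 [490.6 135.3 131.2]
 [490.5 138.7 134.7]
 [489.  140.1 138.6]]
```

Call:
{"api": "jog_arm", "payload": {
  "delta_pos": [
    [-0.0007, 0.0006, 0.025],
    [-0.0007, 0.0006, 0.05],
    [-0.0007, 0.0006, 0.075],
    [-0.0007, 0.0006, 0.085],
    [-0.0007, 0.0006, 0.091],
    [-0.0007, 0.0006, 0.091],
    [-0.0007, 0.0006, 0.091],
    [-0.0007, 0.0006, 0.091]
  ],
  "twist": [
    [0, 0, 0],
    [0, 0, 0.1],
    [0, 0, 0.1],
    [0, 0, 0.1],
    [0, 0, 0.1],
    [0, 0, 0.1],
    [0, 0, 0.1],
    [0, 0, 0.1]
  ],
  "fingers": [0.45, 0.45, 0.45, 0.45, 0.45, 0.45, 0.45, 0.45]
}}

```text
time_s: 2.6
eef_pos: [511.6, 132.1, 210.7]
eef_rot: [2.102, 2.333, 0.003]
wrist_force: [-0.1, -0.9, 0.3]
gripper_width: 38.3
```

Call:
{"api": "jog_arm", "payload": {
  "delta_pos": [
    [0, 0, 0],
    [0, 0, 0],
    [0, 0, 0],
    [0, 0, 0],
    [0, 0, 0],
    [0, 0, 0],
    [0, 0, 0],
    [0, 0, 0]
  ],
  "twist": [
    [0, 0, 0],
    [0, 0, 0],
    [0, 0, 0],
    [0, 0, 0],
    [0, 0, 0],
    [0, 0, 0],
    [0, 0, 0],
    [0, 0, 0]
  ],
  "fingers": [0.3, 0.2, 0.1, 0, 0, 0, 0, 0],
  "squeeze": 25
}}

```text
time_s: 3.4
eef_pos: [511.4, 132.1, 210.9]
eef_rot: [2.102, 2.333, 0.002]
wrist_force: [-2.7, -0.7, 6.4]
gripper_width: 7.2
```

```bash
python3 go.py 511.3 131.6 209 5.9
```

```text
t 3.4 pos [511.4 132.1 210.9] width 7.2 F [-2.7 -0.7  6.4]
delta m [-0.0005 -0.0002  0.0019] norm 2.0 twist [ 0.11 -0.01  0.05]
```

Call:
{"api": "jog_arm", "payload": {
  "delta_pos": [
    [0, 0, -0.01],
    [0, 0, -0.025],
    [0, 0, -0.045],
    [0, 0, -0.07],
    [0, 0, -0.095],
    [0, 0, -0.12],
    [0, 0, -0.12],
    [0, 0, -0.12]
  ],
  "twist": [
    [0, 0, 0],
    [0, 0, 0],
    [0, 0, 0],
    [0, 0, 0],
    [0, 0, 0],
    [0, 0, 0],
    [0, 0, 0],
    [0, 0, 0]
  ],
  "fingers": [0, 0, 0, 0, 0, 0, 0, 0]
}}

```text
time_s: 4.2
eef_pos: [511.1, 132.1, 331.4]
eef_rot: [2.102, 2.332, 0.004]
wrist_force: [-0.9, -0.3, -1.3]
gripper_width: 7.0
```

Run:
```python
from h import *
p,d=manip.get_image("side"); np.save("side2.npy",p); np.save("side2_d.npy",d)
u,v=proj("side",[511,132,140])[0].astype(int); print(u,v)
q=np.clip(p[v-30:v+80,u-55:u+55,::-1]*1.8,0,255).astype(np.uint8)
cv2.imwrite("pics/lift2.png",cv2.resize(q,None,fx=5,fy=5,interpolation=cv2.INTER_CUBIC))
P=cloud("side",d)
# tag points just below tips
tip=manip.state()["eef_pos"]; print(tip, manip.state()["gripper_width"])
Q=P.reshape(-1,3); s=(abs(Q[:,0]-tip[0])<20)&(abs(Q[:,1]-tip[1])<30)&(Q[:,2]<tip[2]-176)&(Q[:,2]>60); Q=Q[s]
print(len(Q),np.percentile(Q,[2,50,98],axis=0).round(1)); 
c,n=Q.mean(0),np.linalg.svd(Q-Q.mean(0))[2]; print(n[2].round(3))
```

```text
347 232
[510.93471008 132.0772355  330.46510758] 7.092745516578322
96 [[505.9 115.3 125.3]
 [513.8 139.4 138.4]
 [517.3 148.9 153.6]]
[-0.972 -0.222  0.076]
```

View pics/lift2.png

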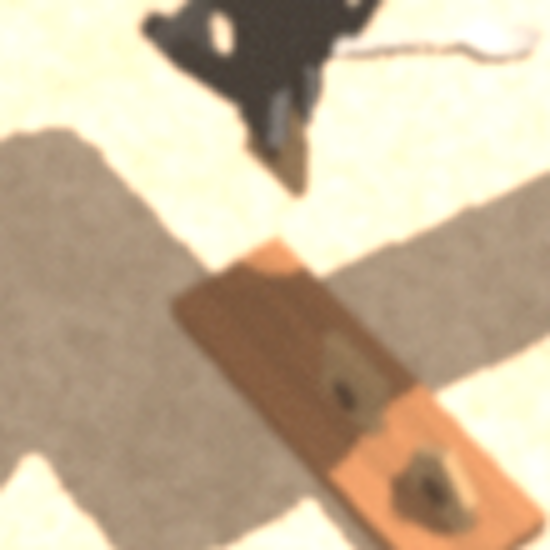

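The tag is held upright with its underside about 207 mm below the TCP, as expected. The other two tags are still standing in the rack. Next I'll carry it over the mouth.

```bash
python3 go.py 550.1 -225.5 510 2.3
```

```text
t 4.25 pos [510.9 132.1 330.5] width 7.1 F [ 0.3  0.  -1.6]
delta m [-0.3597  0.0021 -0.1796] norm 402.0 twist [ 0.07 -0.01  3.65]
```

Call:
{"api": "jog_arm", "payload": {
  "delta_pos": [
    [-0.01, 0, -0.02],
    [-0.03, 0, -0.05],
    [-0.06, 0, -0.085],
    [-0.095, 0, -0.12],
    [-0.13, 0, -0.15],
    [-0.165, 0, -0.17],
    [-0.2, 0.001, -0.18],
    [-0.235, 0.001, -0.18]
  ],
  "twist": [
    [0, 0, 0],
    [0, 0, 0],
    [0, 0, 0.5],
    [0, 0, 1],
    [0, 0, 1.5],
    [0, 0, 2],
    [0, 0, 2.5],
    [0, 0, 3]
  ],
  "fingers": [0, 0, 0, 0, 0, 0, 0, 0]
}}

```text
time_s: 5.05
eef_pos: [536.3, -103.1, 510.9]
eef_rot: [2.163, 2.276, 0.002]
wrist_force: [1.0, 0.3, -1.5]
gripper_width: 7.5
```

```bash
python3 go.py 550.1 -225.5 510 2.3
```

```text
t 5.05 pos [ 536.3 -103.1  510.9] width 7.5 F [ 1.   0.3 -1.5]
delta m [-0.1229  0.0076  0.0009] norm 123.0 twist [0.13 0.01 0.63]
```

Call:
{"api": "jog_arm", "payload": {
  "delta_pos": [
    [-0.03, 0.002, 0],
    [-0.06, 0.004, 0.001],
    [-0.09, 0.006, 0.001],
    [-0.11, 0.007, 0.001],
    [-0.1229, 0.0076, 0.001],
    [-0.1229, 0.0076, 0.001],
    [-0.1229, 0.0076, 0.001],
    [-0.1229, 0.0076, 0.001]
  ],
  "twist": [
    [0.1, 0, 0.6],
    [0.1, 0, 0.6],
    [0.1, 0, 0.6],
    [0.1, 0, 0.6],
    [0.1, 0, 0.6],
    [0.1, 0, 0.6],
    [0.1, 0, 0.6],
    [0.1, 0, 0.6]
  ],
  "fingers": [0, 0, 0, 0, 0, 0, 0, 0]
}}

```text
time_s: 5.85
eef_pos: [550.2, -224.3, 510.1]
eef_rot: [2.174, 2.267, 0.001]
wrist_force: [0.5, -0.4, -0.8]
gripper_width: 7.6
```

```bash
python3 go.py 550.1 -225.5 459 2.3
python3 - <<'E'
from h import *
p,d=manip.get_image("side"); np.save("side3.npy",p); np.save("side3_d.npy",d)
u,v=proj("side",[550,-225,290])[0].astype(int); print(u,v)
q=np.clip(p[max(0,v-60):v+60,u-60:u+60,::-1]*1.8,0,255).astype(np.uint8)
cv2.imwrite("pics/over3.png",cv2.resize(q,None,fx=5,fy=5,interpolation=cv2.INTER_CUBIC))
P=cloud("side",d); tip=manip.state()["eef_pos"]
Q=P.reshape(-1,3); s=(abs(Q[:,0]-tip[0])<20)&(abs(Q[:,1]-tip[1])<30)&(Q[:,2]<tip[2]-177)&(Q[:,2]>285); Q=Q[s]
print(len(Q),np.percentile(Q,[2,50,98],axis=0).round(1))
E
```

```text
t 5.85 pos [ 550.2 -224.3  510.1] width 7.6 F [ 0.5 -0.4 -0.8]
delta m [-0.0012 -0.0002  0.0511] norm 51.0 twist [ 0.04 -0.01  0.11]
253 97
89 [[ 545.1 -242.2  304.1]
 [ 552.5 -215.6  318.6]
 [ 555.6 -207.9  332.2]]
```

View pics/over3.png

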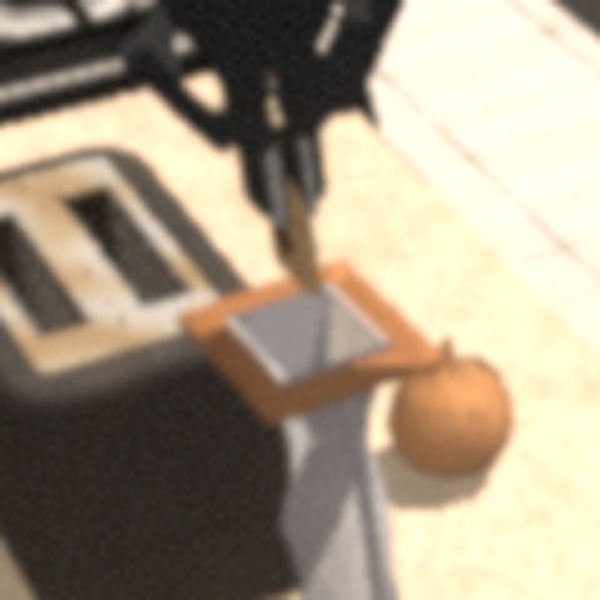

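The tag is centred over the mouth, with its button on the side nearest the camera, towards the wall. I'll lower it 51 mm so its underside is 20 mm below the rim.

Call:
{"api": "jog_arm", "payload": {
  "delta_pos": [
    [-0.001, 0, 0.012],
    [-0.001, 0, 0.025],
    [-0.001, 0, 0.04],
    [-0.001, 0, 0.051],
    [-0.001, 0, 0.051],
    [-0.001, 0, 0.051],
    [-0.001, 0, 0.051],
    [-0.001, 0, 0.051]
  ],
  "twist": [
    [0, 0, 0.1],
    [0, 0, 0.1],
    [0, 0, 0.1],
    [0, 0, 0.1],
    [0, 0, 0.1],
    [0, 0, 0.1],
    [0, 0, 0.1],
    [0, 0, 0.1]
  ],
  "fingers": [0, 0, 0, 0, 0, 0, 0, 0]
}}

```text
time_s: 6.7
eef_pos: [550.3, -225.3, 460.0]
eef_rot: [2.175, 2.264, 0.002]
wrist_force: [0.5, 0.6, 0.6]
gripper_width: 7.2
```

```bash
python3 go.py 550.1 -225.5 459 2.3
```

```text
t 6.7 pos [ 550.3 -225.3  460. ] width 7.2 F [0.5 0.6 0.6]
delta m [-0.0002 -0.0002  0.001 ] norm 1.0 twist [0.12 0.04 0.01]
```

Call:
{"api": "jog_arm", "payload": {
  "delta_pos": [
    [0, 0, 0],
    [0, 0, 0],
    [0, 0, 0],
    [0, 0, 0],
    [0, 0, 0],
    [0, 0, -0.01],
    [0, 0, -0.03],
    [0, 0, -0.06]
  ],
  "twist": [
    [0, 0, 0],
    [0, 0, 0],
    [0, 0, 0],
    [0, 0, 0],
    [0, 0, 0],
    [0, 0, 0],
    [0, 0, 0],
    [0, 0, 0]
  ],
  "fingers": [0.45, 0.45, 0.45, 0.45, 0.45, 0.45, 0.45, 0.45]
}}

```text
time_s: 7.5
eef_pos: [550.2, -225.3, 519.9]
eef_rot: [-2.176, -2.265, -0.0]
wrist_force: [0.8, -0.5, 0.4]
gripper_width: 38.3
```

Call:
{"api": "jog_arm", "payload": {
  "delta_pos": [
    [0, 0, -0.02],
    [0.04, 0, -0.03],
    [0.08, 0, -0.03],
    [0.12, 0, -0.03],
    [0.16, 0, -0.03],
    [0.2, 0, -0.03],
    [0.2, 0, -0.03],
    [0.2, 0, -0.03]
  ],
  "twist": [
    [0, 0, 0],
    [0, 0, 0],
    [0, 0, 0],
    [0, 0, 0],
    [0, 0, 0],
    [0, 0, 0],
    [0, 0, 0],
    [0, 0, 0]
  ],
  "fingers": [0.45, 0.45, 0.45, 0.45, 0.45, 0.45, 0.45, 0.45]
}}

```text
time_s: 8.3
eef_pos: [541.9, -24.7, 551.0]
eef_rot: [2.174, 2.268, 0.001]
wrist_force: [0.9, -1.1, 0.7]
gripper_width: 38.4
```

Run:
```python
from h import *
out=[]
for n,(x,y) in(("side",(262,140)),("top",(410,195))):
    p,d=manip.get_image(n); np.save(n+"4.npy",p); np.save(n+"4_d.npy",d); print(n,proj(n,[[550,-225,8],[550,-225,50],[550,-225,272]]).round(0).tolist())
    q=np.clip(p[y-65:y+65,x-55:x+55,::-1]*1.8,0,255).astype(np.uint8)
    out.append(cv2.resize(q,None,fx=3.6,fy=3.6,interpolation=cv2.INTER_CUBIC))
cv2.imwrite("pics/drop4.png",np.hstack(out))
p=np.load("side4.npy"); cv2.imwrite("pics/side4.png",np.clip(p[:,:,::-1]*1.5,0,255).astype(np.uint8))
```

```text
side [[266.0, 183.0], [264.0, 173.0], [254.0, 104.0]]
top [[397.0, 211.0], [400.0, 207.0], [417.0, 187.0]]
```

View pics/drop4.png

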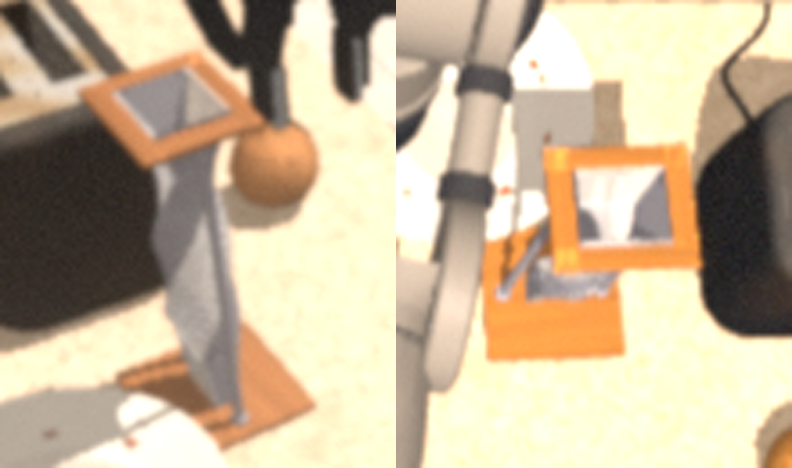

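View pics/side4.png

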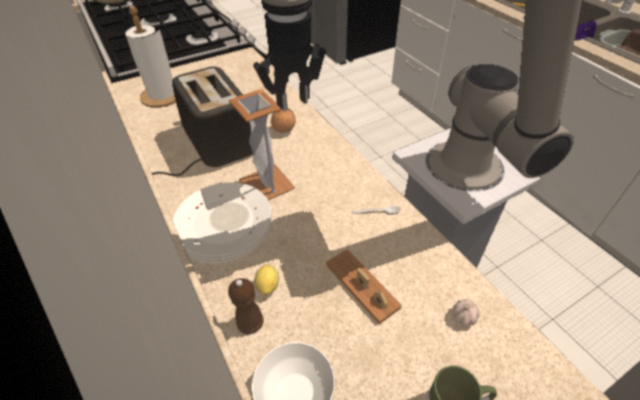

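The mouth looks empty, the fingers hold nothing, and two tags remain in the rack. I'll compare before and after images to see where in the chute the tag is.

Run:
```python
from h import *
out=[]
for n,(x,y) in(("side",(262,140)),("top",(410,195))):
    a=np.load(n+"0.npy").astype(int);b=np.load(n+"4.npy").astype(int)
    D=np.abs(a-b).max(2); D=np.clip(D*5,0,255).astype(np.uint8)
    da=np.load(n+"0_d.npy");db=np.load(n+"4_d.npy"); E=np.clip(np.abs(da-db)*8,0,255).astype(np.uint8)
    for I in(D,E): out.append(cv2.resize(I[y-65:y+65,x-50:x+50],None,fx=2,fy=2,interpolation=cv2.INTER_NEAREST))
    im=np.load(n+"4.npy")
    P=cloud(n,db)
    for v in range(96,112,3) if n=="side" else range(178,200,4):
        print(n,v,[int(P[v,u,2]) for u in (range(240,270,4) if n=="side" else range(404,434,4))], [int(cloud(n,da)[v,u,2]) for u in (range(240,270,4) if n=="side" else range(404,434,4))])
cv2.imwrite("pics/diff4.png",np.hstack(out))
```

```text
side 96 [270, 273, 271, 270, 267, 272, 273, 272] [271, 271, 273, 272, 269, 273, 271, 272]
side 99 [272, 271, 270, 265, 260, 263, 271, 273] [271, 272, 267, 264, 261, 266, 274, 271]
side 102 [273, 263, 261, 257, 254, 258, 267, 271] [271, 265, 261, 257, 255, 257, 266, 272]
side 105 [273, 258, 255, 252, 247, 251, 261, 271] [272, 257, 253, 251, 246, 250, 260, 269]
side 108 [272, 273, 247, 244, 240, 242, 272, 273] [271, 271, 246, 242, 240, 244, 273, 273]
side 111 [272, 271, 273, 236, 272, 272, 271, 272] [269, 271, 275, 235, 272, 271, 273, 272]
top 178 [274, 270, 271, 268, 269, 267, 268, 271] [271, 270, 272, 268, 267, 265, 271, 275]
top 182 [269, 251, 251, 250, 249, 248, 273, 270] [270, 247, 255, 251, 248, 247, 272, 272]
top 186 [272, 235, 230, 234, 228, 250, 268, 273] [274, 228, 231, 232, 232, 246, 266, 1335]
top 190 [274, 166, 195, 205, 216, 247, 266, 274] [274, 167, 193, 208, 212, 243, 264, 273]
top 194 [272, 137, 166, 184, 217, 239, 262, 275] [274, 135, 169, 187, 217, 244, 1335, 269]
top 198 [274, 270, 268, 272, 274, 269, 271, 274] [270, 272, 271, 271, 271, 272, 275, 269]
```

View pics/diff4.png

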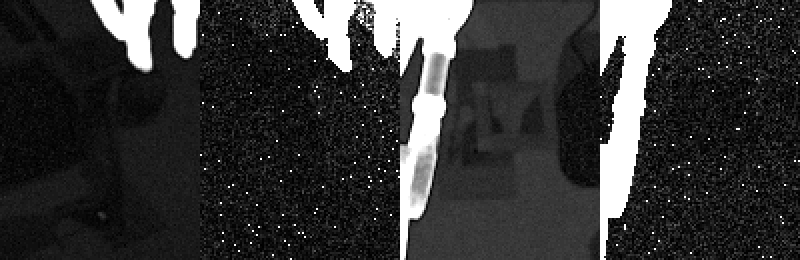

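The only change is at side (262,182), right by the tray's projection at (266,183). I'll zoom in there.

Run:
```python
from h import *
o=[]
for k in("0","4"):
    p=np.load(f"side{k}.npy")[150:205,235:300,::-1]; o.append(cv2.resize(np.clip(p*1.8,0,255).astype(np.uint8),None,fx=6,fy=6,interpolation=cv2.INTER_CUBIC))
cv2.imwrite("pics/tray4.png",np.hstack(o))
a=np.load("side0.npy").astype(int);b=np.load("side4.npy").astype(int);D=np.abs(a-b).max(2)
D[:150]=0;D[205:]=0;D[:,:235]=0;D[:,300:]=0
for v,u in zip(*np.nonzero(D>12)): print(u,v,a[v,u],b[v,u],cloud("side",np.load("side4_d.npy"))[v,u].round(0))
```

```text
(no output)
```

View pics/tray4.png

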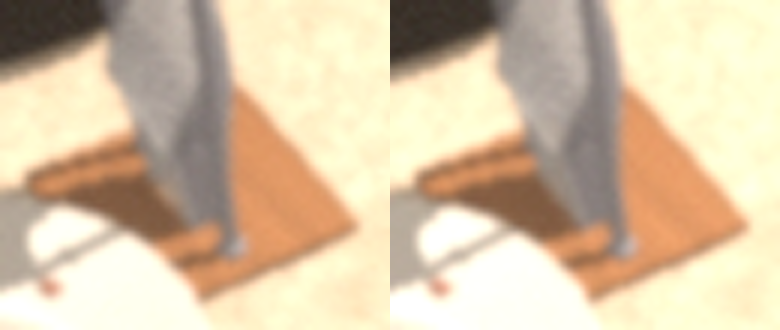

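The change is subtle. I'll move the arm further clear so lighting settles, then average several frames from both cameras.

Call:
{"api": "jog_arm", "payload": {
  "delta_pos": [
    [0.04, 0, 0],
    [0.08, 0, 0],
    [0.12, 0, 0],
    [0.16, 0, 0],
    [0.2, 0, 0],
    [0.24, 0, 0],
    [0.28, 0, 0],
    [0.28, 0, 0]
  ],
  "twist": [
    [0, 0, 0],
    [0, 0, 0],
    [0, 0, 0],
    [0, 0, 0],
    [0, 0, 0],
    [0, 0, 0],
    [0, 0, 0],
    [0, 0, 0]
  ],
  "fingers": [0.45, 0.45, 0.45, 0.45, 0.45, 0.45, 0.45, 0.45]
}}

```text
time_s: 9.2
eef_pos: [531.2, 256.4, 549.7]
eef_rot: [-2.172, -2.267, -0.0]
wrist_force: [-0.3, -0.5, -0.7]
gripper_width: 38.5
```

Run:
```python
from h import *
o=[]
for n,(x0,y0,x1,y1) in(("side",(240,150,290,200)),("top",(375,175,425,235))):
    I=[manip.get_image(n) for _ in range(6)]
    m=np.mean([i[0] for i in I],0); np.save(n+"5.npy",m); np.save(n+"5_d.npy",np.median([i[1] for i in I],0))
    print(n,"cam at",(-cal(n)[3].T@cal(n)[4]).round(0))
    a=np.load(n+"0.npy").astype(float)
    row=[]
    for q in(a,m):
        c=np.clip(q[y0:y1,x0:x1,::-1]*1.8,0,255).astype(np.uint8); row.append(cv2.resize(c,(380,290),interpolation=cv2.INTER_CUBIC))
    o.append(np.hstack(row))
    D=cv2.GaussianBlur(m-a*(np.median(m[y0:y1,x0:x1])/np.median(a[y0:y1,x0:x1])),(0,0),0.8).mean(2)[y0:y1,x0:x1]
    for k in np.argsort(-abs(D).ravel())[:14]: v,u=divmod(k,D.shape[1]); print(n,u+x0,v+y0,D[v,u].round(1),a[v+y0,u+x0].astype(int),m[v+y0,u+x0].astype(int))
cv2.imwrite("pics/tray5.png",np.vstack(o))
```

```text
side cam at [833. 588. 825.]
side 262 182 -7.5 [92 75 61] [86 72 61]
side 263 182 -7.0 [93 79 68] [89 79 70]
side 262 181 -6.5 [93 78 67] [89 77 68]
side 263 183 -6.3 [90 73 62] [87 73 63]
side 262 183 -5.8 [85 66 52] [82 65 53]
side 263 181 -5.6 [91 79 69] [90 81 73]
side 261 182 -5.5 [84 64 49] [81 63 50]
side 261 181 -5.3 [88 70 57] [85 69 59]
side 264 183 -5.0 [90 77 66] [89 78 70]
side 264 182 -5.0 [90 79 70] [90 81 74]
side 263 184 -3.9 [82 64 51] [83 66 54]
side 264 181 -3.8 [87 78 71] [89 82 75]
side 264 184 -3.7 [85 70 60] [86 73 63]
side 262 180 -3.7 [87 76 67] [90 81 73]
top cam at [ 240.   38. 1335.]
top 398 205 -3.9 [119  97  86] [122  99  84]
top 397 205 -3.7 [106  97  92] [108  98  91]
top 403 206 -3.6 [130 105  91] [134 108  91]
top 402 206 -3.3 [130 106  91] [135 109  92]
top 404 206 -3.2 [128 106  94] [133 109  95]
top 398 206 -3.1 [103  91  85] [106  92  85]
top 397 204 -3.1 [114 104  98] [118 107 100]
top 401 206 -2.9 [123 101  89] [128 104  89]
top 398 204 -2.9 [122  95  79] [128  99  79]
top 397 206 -2.8 [92 85 83] [95 88 85]
top 403 207 -2.7 [112 102  96] [116 105  99]
top 399 205 -2.7 [142 100  70] [150 104  71]
top 402 207 -2.7 [112 102  97] [117 106 100]
top 403 205 -2.7 [142  99  68] [149 102  67]
```

View pics/tray5.png

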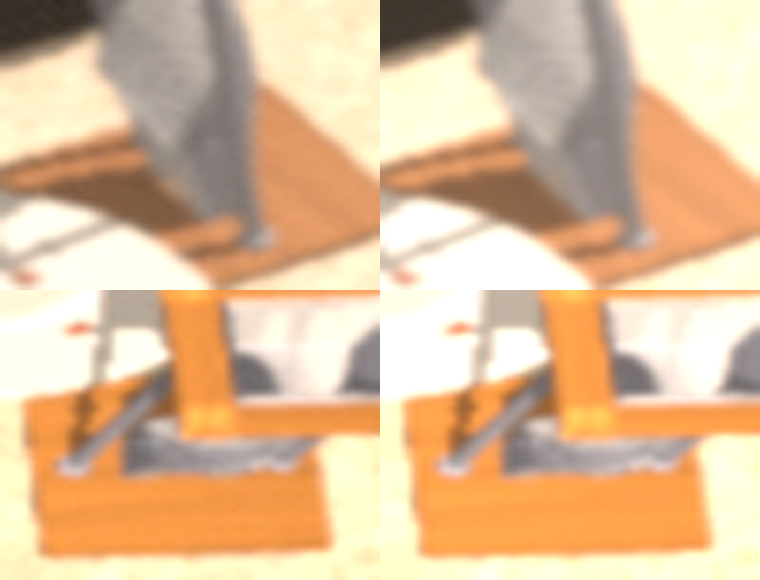

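Run:
```python
from h import *
A=cloud("side",np.load("side0_d.npy"));B=cloud("side",np.load("side5_d.npy"))
for v in range(176,187,2):
  for u in range(258,268,2): print(u,v,A[v,u].round(0),B[v,u].round(0))
print(plane("side",[[262.5,182]],8),plane("side",[[262.5,182]],30))
a=np.load("side0.npy").astype(float);b=np.load("side5.npy")
D=(b-a).mean(2); print("duct diffs by row", {v:D[v,258:272].mean().round(1) for v in range(120,186,6)})
Q=B[240:335,315:410].reshape(-1,3); Q=Q[(Q[:,2]>24)&(Q[:,2]<70)&(Q[:,0]<530)]; print("rack tags",[(g,int((abs(Q[:,1]-g)<25).sum()),Q[abs(Q[:,1]-g)<25][:,2].max().round(0) if (abs(Q[:,1]-g)<25).any() else 0) for g in(131,191,251)])
print(manip.state()["time_s"])
```

```text
258 176 [ 557. -264.    9.] [ 557. -266.    8.]
260 176 [ 561. -234.   35.] [ 561. -235.   35.]
262 176 [ 562. -216.   50.] [ 562. -215.   50.]
264 176 [ 559. -208.   55.] [ 560. -206.   57.]
266 176 [ 554. -205.   55.] [ 553. -207.   53.]
258 178 [ 562. -254.   12.] [ 561. -256.    9.]
260 178 [ 558. -248.   15.] [ 560. -242.   20.]
262 178 [ 561. -221.   38.] [ 561. -221.   38.]
264 178 [ 560. -206.   50.] [ 560. -206.   50.]
266 178 [ 555. -205.   48.] [ 554. -206.   46.]
258 180 [ 564. -249.    9.] [ 564. -250.    8.]
260 180 [ 559. -247.    8.] [ 559. -246.    9.]
262 180 [ 560. -227.   25.] [ 560. -227.   25.]
264 180 [ 561. -206.   42.] [ 561. -207.   42.]
266 180 [ 556. -204.   41.] [ 556. -206.   40.]
258 182 [ 567. -243.    7.] [ 568. -241.    9.]
260 182 [ 561. -243.    4.] [ 563. -237.   10.]
262 182 [ 558. -234.   10.] [ 558. -234.   10.]
264 182 [ 559. -215.   27.] [ 559. -214.   28.]
266 182 [ 556. -207.   31.] [ 556. -207.   32.]
258 184 [ 572. -232.   11.] [ 571. -235.    8.]
260 184 [ 566. -231.    9.] [ 566. -233.    7.]
262 184 [ 562. -226.   11.] [ 561. -228.    9.]
264 184 [ 558. -221.   13.] [ 558. -221.   13.]
266 184 [ 557. -208.   23.] [ 557. -206.   25.]
258 186 [ 574. -228.    8.] [ 574. -226.    9.]
260 186 [ 569. -225.    7.] [ 569. -224.    9.]
262 186 [ 564. -222.    8.] [ 565. -219.   10.]
264 186 [ 560. -217.   10.] [ 560. -218.    8.]
266 186 [ 558. -206.   18.] [ 558. -207.   16.]
[[ 556.37004795 -235.61453376    8.        ]] [[ 563.8165096  -213.45576574   30.        ]]
duct diffs by row {120: np.float64(8.1), 126: np.float64(8.1), 132: np.float64(7.7), 138: np.float64(8.8), 144: np.float64(9.1), 150: np.float64(9.0), 156: np.float64(9.1), 162: np.float64(8.4), 168: np.float64(8.1), 174: np.float64(7.1), 180: np.float64(6.1)}
rack tags [(131, 0, 0), (191, 141, np.float64(54.0)), (251, 119, np.float64(52.0))]
9.8
```

```bash
python3 -c "
from station import manip
print(manip.close_job())"
```

```text
the job is handed in; nothing more can be done
None
```

I dropped the round-topped dish tag into the turning chute, button side to the wall, and handed the job in at about 9.8 s. I could not directly confirm that its button shows in the front window, because neither camera sees the window.

- **Grasp and drop:** I took the tag from the groove at the robot's right end of the rack, holding it by its plain top. I let it go centred in the mouth with its underside about 20 mm below the rim. The wrist reading showed no contact there. The arm then moved well clear.
- **Rack:** the square and pointed tags are still standing at full height, and the round tag's groove is empty.
- **Chute mouth:** the funnel, as far down as the cameras see into it, looks the same as before the drop, so the tag did not stick near the top.
- **Tray:** the only sign of arrival is indirect. The light patch low on the back of the tray, around side-view pixel (262,182), is now dimmer, as if the tag stands there. Depth readings at that spot did not change, so they neither support nor contradict this.

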